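# Wind the lift stand up level with the drying shelf

## Robot

A 7-joint arm with a two-finger parallel gripper is mounted at the origin on the work surface. World frame = base frame: x ahead of the robot, y to its left, z up, the work surface at z = 0. Lengths are in m, angles in rad, forces in N, time in s.
With the tool pointing down it reaches from about 0.4 to 0.85 m from the base axis. Payload 10.4 kg.
Tool frame: the origin (TCP) lies on the mounting face of the last link; the fingertips stand r.tips_ahead ahead of it and the grasp point (between the pads) lies 164 mm ahead of it (r.tips_ahead is the distance from the TCP to the fingertips, in m); z points along the fingers, y is the line along which they close (so a half turn about z gives the same grasp; the last joint's range is limited). The gripper opens to 87 mm and grips with 3 to 60 N. Pads are 19 mm wide; open, the fingers measure 117 mm over their backs; the gripper's body (75 mm by 190 mm) begins 51 mm behind the grasp point.
Start: joints at [-1.343, 0.332, -0.065, 1.46, 0.022, 1.35, -0.088], TCP at [0.155, 0.605, 0.405] pointing down, gripper open.
Joint ranges: [-2.6, 2.6], [-0.5, 2.12], [-1.47, 1.34], [0.16, 2.42], [-1.27, 4.41], [0.06, 2.06], [-2.6, 2.6]. Speed limits (rad/s): [2.22, 2.22, 2.79, 2.79, 3.14, 3.14, 3.14].

## Interface

Orientations are given as a unit quaternion [x, y, z, w].
In Python, from bench import telemetry, imaging, job, r gives the robot as it stands.
- The arm moves only by the tool move_arm, never from a script. Its argument "steps" is a list of rows, each an object of numbers: "dx", "dy", "dz": the shift along the tool's x, y, z in cm; "spin": the turn about the tool's z in rad. In form: [{"dx": .., "dy": .., "dz": .., "spin": ..}, ...]. A call has 1 to 12 rows; each row shifts and turns the commanded pose from where the row before left it, along the tool's axes as they then stand; what a row does not reach is not made up. A row lasts 1/10 s, in which the tool goes at most 50 mm and 8.59 degrees, less where a joint would pass 70% of its speed; a pose out of reach is approached as far as the arm can. A call with a gripper value outside its range is refused whole. "claw" is the finger opening in cm, from 0 to 8.7, set as the call begins (left out, the last holds). The fingers move at their own pace and stop on an object; "squeeze" is the grip in N (left out, the last holds). Time passes only in rows, so rows that do not move let the fingers close. It gives the time, the measured TCP pose, the force, the opening and the grip force at its end, in the units of the state.
- telemetry.read_state(): the state, without advancing time (a new reading comes with each control period).
- imaging.camera(name): name is "scene" or "side" or "wrist"; returns a dict with "img" (400x640x3 uint8, red, green, blue), "camera_matrix" (3x3 intrinsics, pixels), "R" (3x3) and "t" (3): a world point X has camera coordinates R X + t. Camera axes: x right, y down, z forward; pixel columns grow to the right and rows downward; lengths in m; the calibration is good to about 2 mm. A picture is of the moment at which its call begins. There is no depth.
- job.close_job(): hands the job in; it is judged then, once.
The state is a dict: "time": time; "joint_positions": joint angles; "joint_vel": joint speeds; "joint_torque": joint torques, N m; "ee_pos": TCP position; "eef_rot": TCP orientation; "ft_force": force on the tool from outside, world axes, zero at the start; "torque": the same for the moment, N m; "width": finger opening in m; "grip_force": force on a finger pad.
Only numpy, scipy, OpenCV 4.12 (cv2) and the standard library are available. Lean on these libraries where they do the work, as an engineer would, in place of code of your own. Each camera call takes 0.05 s, during which the arm holds its last target. There are 200 camera calls.

## Task

Fit the loose crank handle fully onto the square shaft of the lift stand and wind it clockwise (seen from above) until the platform carrying the clay pot is level with the top of the drying shelf next to it. Raise the platform only with the crank, without pushing on the platform itself. Leave the crank on the shaft, the pot standing upright on the platform, the shelf's height as it is and the other things on the table where they are.

Things in the scene. Friction and masses are not known exactly. Their poses are not given: they have to be found in the camera images.
- stand: Grey cast lift stand (screw jack), fixed to the table; base plate 140 x 350 x 14 mm. Origin on the table under the crank shaft's vertical axis; its y axis points along the base to the platform, whose centre is 200 mm from the shaft axis. The shaft sticks up from a 70 x 70 mm gear head, 72 mm high.
- shaft_foot (a point): Centre of the top of the steel collar (50 mm across, 80 mm above the table) at the foot of the vertical square shaft. Above it the shaft is 20 x 20 mm for 26 mm, then 16 x 16 mm for the last 5 mm (top 111 mm above the table). The point turns with the shaft, whose flats face its x and y axes. The crank's hub sits on this collar when fully on.
- shaft (a joint): Angle of the shaft in rad, 0 at the start, growing as it turns clockwise seen from above; 2 pi raises the platform 12 mm. Turning it takes about 0.12 N m (some 2 N at the crank's grip); it stays where it is left and only drives from the crank. Ends at 0 and 31.4.
- platform: Plywood platform (150 x 140 mm, 12 mm thick) on the threaded ram of the stand, with the pot on it. It goes straight up with the shaft: its rise above its lowest position, in which it starts, is shaft x 12 mm / (2 pi), at most 60 mm. Origin at table height under its centre when lowest, rising with it.
- platform_top (a point): Centre of the top face of the platform; 85 mm above the table at the lowest.
- rack_top (a point): Centre of the top face of the wooden drying shelf (160 x 120 mm, 14 mm thick, with a small terracotta bowl fixed on it) on a steel post, beside the platform on the side away from the shaft. Its height is set anew each time, 107 to 125 mm above the table: the height to wind to.
- crank: Loose aluminium crank handle, 0.41 kg, standing on its hub on the table, balanced about the hub. Origin: centre of the hub's underside, z up, at the mouth of the square socket. Hub block 42 x 42 x 38 mm high; socket 23 x 23 mm, 34 mm deep, flats along the crank's x and y, mouth chamfered 3 mm. Fits the shaft in any of four directions a quarter turn apart.
- crank_boss (a point): Middle of the round boss on the hub's axis, to lift the crank by: 32 mm across, 48 to 88 mm above the hub's underside (this point at 68). Below it a flat arm (22 mm wide, 38 to 48 mm above the underside) runs along the crank's x from -46 to +74 mm; at x = -52 mm a ball weight 32 mm across, centred 43 mm up, at x = +70 mm the grip.
- grip_mid (a point): Middle of the crank's upright black grip: a cylinder 26 mm across and 62 mm tall that spins freely on its own vertical axis, 70 mm from the hub's axis; its middle is 82 mm above the hub's underside, its top 112 mm. The point's axes spin with the grip.
- pot: Terracotta pot, 90 mm across, 75 mm high, 0.25 to 0.5 kg, standing loose on the platform near its centre. Origin: centre of its underside, z up.
- glaze_jar: Bystander: jar 64 mm across, 85 mm high, origin under its centre; it and the crank may swap places.
- mug: Bystander: blue mug 84 mm across, 95 mm high, origin under its centre.
- rolling_pin: Bystander: wooden rolling pin, 300 mm long along its x, 48 mm thick, origin under its middle.
- kiln_prop: Bystander: white tubular kiln prop, 44 mm across, 75 mm high, origin under its centre.
- slip_bottle: Bystander: grey bottle 60 mm across, 160 mm high, origin under its centre.
- spatula: Bystander: spatula 200 mm long lying along its x, origin under its middle.
- bowl: Bystander: white bowl 120 mm across, 50 mm high, origin under its centre.
- brush: Bystander: brush 200 mm long lying along its x, origin under its middle.
Not all that is in view belongs to the job. Leave any blue look-alike of the crank alone.

How it is judged:
On the way, in this order (a step that is already met when the one before it is completed fails the run):
1. the crank is fully on the shaft while the platform is still low (horizontal distance between crank and shaft_foot below 0.01 m and z of crank in the frame of shaft_foot between -0.01 and 0.01 m and value of joint shaft below 4 rad), for 0.2 s.
2. the platform has been wound up to the height of the shelf (z of platform_top in the frame of rack_top between -0.004 and 0.004 m), for 0.1 s.
At the end, for the whole second after the job is handed in: The platform's top is within 4 mm of the height of the drying shelf's top; the crank is on the shaft with its hub down on the collar (within 10 mm); the pot stands upright (within 0.1 rad) on the platform, within 60 mm of its centre; everything is at rest and released (all of step 2 and horizontal distance between crank and shaft_foot below 0.01 m and z of crank in the frame of shaft_foot between -0.01 and 0.01 m and angle between pot's own z axis and vertical below 0.1 rad and horizontal distance between pot and platform_top below 0.06 m and z of pot in the frame of platform_top between -0.006 and 0.006 m and linear speed of pot below 0.01 m/s and linear speed of crank below 0.02 m/s); the robot touches nothing.
It fails at once if the platform is raised without the crank on the shaft ((horizontal distance between crank and shaft_foot above 0.015 m or z of crank in the frame of shaft_foot above 0.025 m) and velocity of joint shaft above 0.8 rad/s).
It fails at once if the hand pushes on the platform (over 8 N) (contact force between any of the fingers, the arm and platform above 8 N).
It fails at once if the drying shelf is shifted in height (over 3 mm) (distance of rack_top from where it was at the start of the episode above 0.003 m).
It fails at once if the pot is tipped or falls (angle between pot's own z axis and vertical above 0.4 rad).
It fails at once if a bystander is moved more than 40 mm (distance of any of glaze_jar, mug, rolling_pin, kiln_prop, slip_bottle, spatula, bowl, brush from where it was at the start of the episode above 0.04 m).
It also fails if it takes over 67 s, if anything falls off the work surface, if the arm or the gripper's body presses on something with over 40 N, if the wrist force passes 120 N, or if a joint passes its speed limit or range.

## Working session

There is one attempt and no reset: what is moved stays moved. The work goes in short steps, Python scripts to look and compute and a tool call to move; the robot and the scene stay as the last step left them, time stands still between calls to the robot, and variables do not carry over. Pictures are saved under pics/ and viewed, at most 10 in all, crops included, and the job is handed in when it is done.

Besides the shell and the picture viewer there is one more tool, called after "Request:" as name(argument=value, ...), one argument or row to a line, values as JSON. move_arm: Moves the arm, as the interface text tells. Its arguments: {"type":"object","properties":{"steps":{"type":"array","items":{"type":"object","properties":{"dx":{"type":"number"},"dy":{"type":"number"},"dz":{"type":"number"},"spin":{"type":"number"}}}},"claw":{"type":"number"},"squeeze":{"type":"number"}},"required":["steps"]}

```bash
mkdir -p pics
cat > h.py <<'E'
import numpy as np, cv2
from bench import telemetry, imaging, job, r
def snap(n,f):
    c=imaging.camera(n); cv2.imwrite('pics/'+f,c['img'][:,:,::-1]); np.savez('pics/'+f+'.npz',**c); return c
def ray(f,u,v,z):
    c=np.load('pics/'+f+'.npz'); d=c['R'].T@np.linalg.inv(c['camera_matrix'])@[u,v,1]; o=-c['R'].T@c['t']
    return o+d*(z-o[2])/d[2]
def proj(f,X):
    c=np.load('pics/'+f+'.npz'); p=c['camera_matrix']@(c['R']@np.array(X)+c['t']); return p[:2]/p[2]
def crop(f,g,x,y,w,h,s):
    cv2.imwrite('pics/'+g,cv2.resize(cv2.imread('pics/'+f)[y:y+h,x:x+w],None,fx=s,fy=s,interpolation=cv2.INTER_CUBIC))
E
python3 - <<'E'
from h import *
a=snap('scene','a.png');b=snap('side','b.png')
for c in(a,b):print(-c['R'].T@c['t'],c['R'][2])
s=telemetry.read_state();print(s['ee_pos'],s['eef_rot'],s['time'],r.tips_ahead)
cv2.imwrite('pics/ab.png',cv2.resize(np.vstack([a['img'],b['img']])[:,:,::-1],(480,600)))
E
```

```text
[0.90289297 0.45438509 0.84696383] [-0.36945584 -0.48259141 -0.79410825]
[ 0.2534048  -0.57137337  0.82083674] [ 0.33036318  0.57220035 -0.75063102]
[0.15507323 0.60532975 0.40404383] [ 1.25053583e-01  9.92149792e-01 -6.24014991e-04 -5.51012809e-05] 0.1 0.1822
```

View pics/a.png

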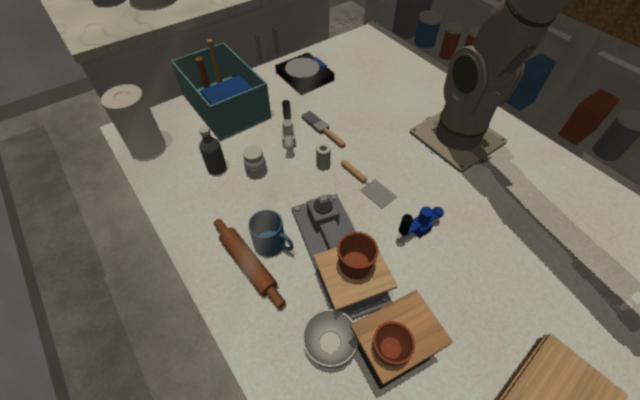

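View pics/b.png

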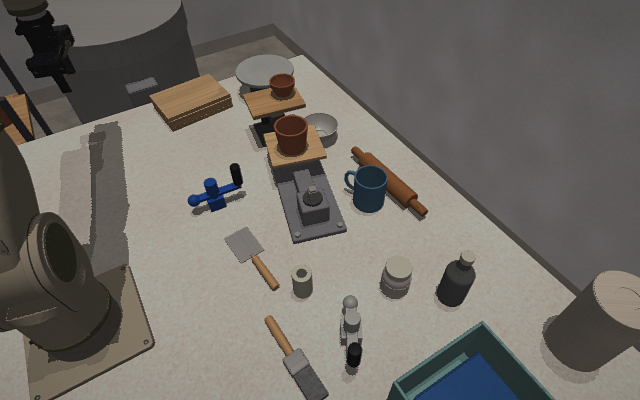

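The scene view has the crank near (288,135), with the grip at its far end, and the shaft at (322,205). The side view has the crank at (351,325), with the black grip at (354,355), the shaft at (312,195), the platform behind it and the shelf at (275,100). I'll enlarge these areas.

Run:
```python
import cv2,numpy as np
def c(f,x,y): return cv2.resize(cv2.imread('pics/'+f)[y:y+75,x:x+100],None,fx=4,fy=4,interpolation=cv2.INTER_CUBIC)
cv2.imwrite('pics/m1.png',np.vstack([np.hstack([c('a.png',240,90),c('a.png',280,180)]),np.hstack([c('b.png',300,290),c('b.png',265,170)])]))
```

```text
(no output)
```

View pics/m1.png

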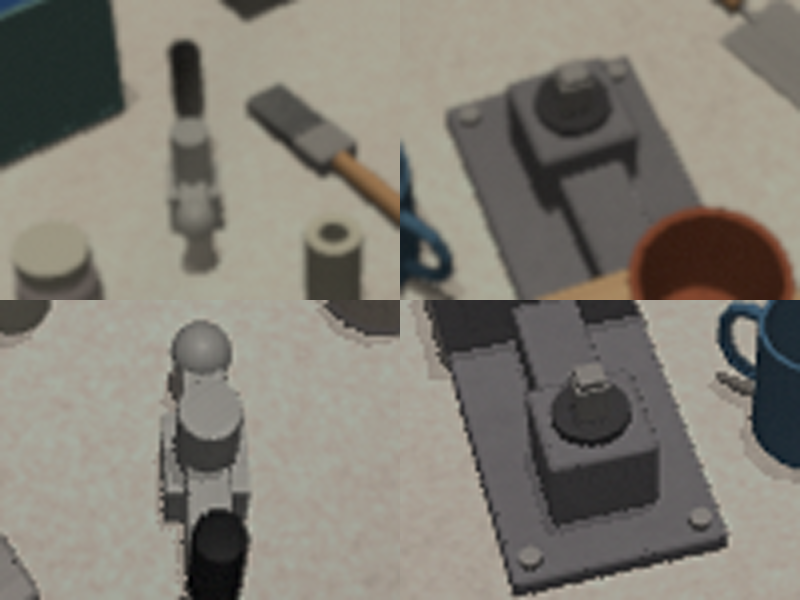

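```bash
python3 - <<'E'
from h import *
np.set_printoptions(precision=4,suppress=True)
for n,A,B,z in [('boss',(288.2,122.5),(352.7,317.7),.088),('grip',(286,101.8),(355,348.7),.112),('ball',(289,143.2),(350.5,302.5),.043),('shaft',(323.5,198.5),(313,189),.111),('c1',(291.5,207.5),(346.2,230.5),.014),('c2',(336.7,194.2),(294.2,243),.014)]:
    print(n,ray('a.png',*A,z),ray('b.png',*B,z))
E
python3 - <<'E'
import cv2,numpy as np
def c(f,x,y): return cv2.resize(cv2.imread('pics/'+f)[y:y+110,x:x+145],None,fx=5.4,fy=5.4,interpolation=cv2.INTER_CUBIC)
cv2.imwrite('pics/m2.png',c('a.png',310,230+50-0)); cv2.imwrite('pics/m3.png',c('b.png',220,55))
E
```

```text
boss [ 0.4685 -0.3015  0.088 ] [ 0.4699 -0.3092  0.088 ]
grip [ 0.4347 -0.363   0.112 ] [ 0.4339 -0.3677  0.112 ]
ball [ 0.4932 -0.2646  0.043 ] [ 0.4982 -0.2629  0.043 ]
shaft [0.5658 0.0126 0.111 ] [0.5649 0.0026 0.111 ]
c1 [ 0.6126 -0.073   0.014 ] [ 0.6068 -0.0842  0.014 ]
c2 [ 0.4813 -0.0358  0.014 ] [ 0.4781 -0.0491  0.014 ]
```

View pics/m2.png

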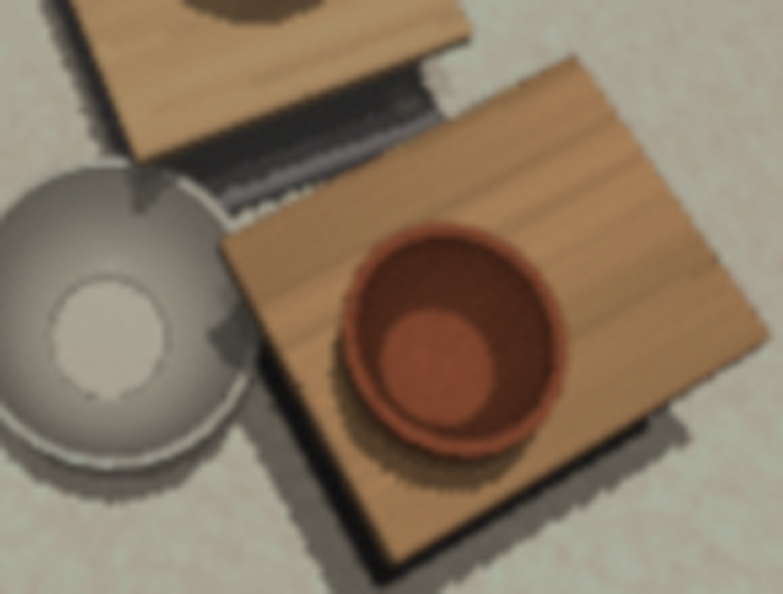

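View pics/m3.png

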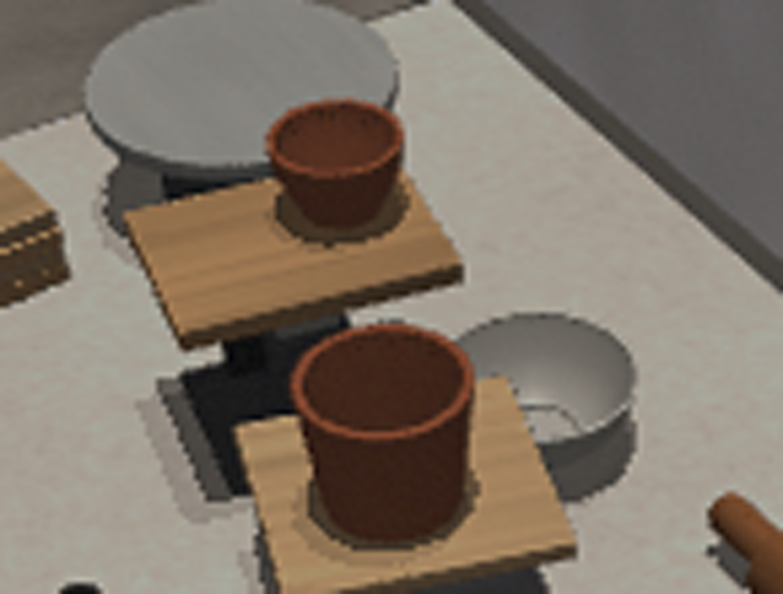

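The shelf corners in scene crop m2 are left (222,240), top (574,57), right (768,335) and bottom (393,565). In side crop m3 they match (462,265), (184,335) and (127,214). The platform's far corners are (143,160) and (468,40) in scene, (510,378) and (237,425) in side.

```bash
cat > tri.py <<'E'
from h import *
np.set_printoptions(precision=4,suppress=True)
def P(f):
    c=np.load('pics/'+f+'.npz'); return c['camera_matrix']@np.c_[c['R'],c['t']]
def tri(p,q,fa='a.png',fb='b.png'):
    X=cv2.triangulatePoints(P(fa),P(fb),np.array(p,float).reshape(2,1),np.array(q,float).reshape(2,1)).ravel(); X=X[:3]/X[3]
    return X, proj(fa,X)-p, proj(fb,X)-q
E
python3 - <<'E'
from tri import *
S=lambda x,y:((x+.5)/5.4-.5+310,(y+.5)/5.4-.5+280)
T=lambda x,y:((x+.5)/5.4-.5+220,(y+.5)/5.4-.5+55)
for n,p,q in [('rackL',S(222,240),T(462,265)),('rackT',S(574,57),T(184,335)),('rackR',S(768,335),T(127,214)),('platL',S(143,160),T(510,378)),('platR',S(468,40),T(237,425))]: print(n,*tri(p,q))
M=lambda x,y,X,Y:((x+.5)/4-.5+X,(y+.5)/4-.5+Y)
for n,p,q in [('boss',M(193,130,240,90),M(211,111,300,290)),('grip',M(184,47,240,90),M(220,230,300,290)),('ball',M(196,213,240,90),M(202,50,300,290)),('shaft',M(174,74,280,180),M(192,76,265,170)),('c1',M(46,110,280,180),M(325,242,265,170)),('c2',M(227,57,280,180),M(117,292,265,170))]: print(n,*tri(p,q))
E
```

```text
rackL [0.7122 0.2996 0.1211] [-0.2422  0.0289] [-0.1359 -0.0104]
rackT [0.558  0.3255 0.1206] [-0.561   0.1367] [-0.3451 -0.0714]
rackR [0.577  0.4411 0.1217] [-0.342   0.0968] [-0.1816 -0.0446]
platL [0.7085 0.2472 0.081 ] [-1.0712  0.1013] [-0.6493 -0.0362]
platR [0.5674 0.2882 0.0815] [ 0.3466 -0.0734] [0.2239 0.0378]
boss [ 0.4689 -0.3068  0.086 ] [-0.6709  0.0093] [-0.8937  0.0245]
grip [ 0.4348 -0.3651  0.1123] [-0.0305  0.0004] [-0.0452  0.0015]
ball [ 0.4961 -0.2631  0.0472] [-0.2461  0.0045] [-0.3034  0.008 ]
shaft [0.5654 0.008  0.1071] [-0.6057  0.0543] [-0.5284 -0.0262]
c1 [ 0.61   -0.0788  0.0072] [ 0.1438 -0.0033] [ 0.1342 -0.0032]
c2 [ 0.479  -0.0422  0.0067] [-0.503   0.0602] [-0.4941 -0.0396]
```

Request:
move_arm(
  steps=[
    {"dx":-4,"dy":-2.3},
    {"dx":-4,"dy":-2.3},
    {"dx":-4,"dy":-2.3},
    {"dx":-4,"dy":-2.3},
    {"dx":-4,"dy":-2.3},
    {"dx":-4,"dy":-2.3},
    {"dx":-4,"dy":-2.3},
    {"dx":-4,"dy":-2.3},
    {"dx":-4,"dy":-2.3},
    {"dx":-4,"dy":-2.3},
    {"dx":-4,"dy":-2.3},
  ],
)

```text
$.steps[0]: bad value
```

```bash
cat >> h.py <<'E'
from scipy.spatial.transform import Rotation as Ro
def st():
    s=telemetry.read_state(); R=Ro.from_quat(s['eef_rot']).as_matrix()
    print('t',round(s['time'],2),'p',np.round(s['ee_pos'],4),'ty',round(np.degrees(np.arctan2(R[1,1],R[0,1])),2),'tilt',round(np.degrees(np.arccos(-R[2,2])),2),'q',np.round(s['joint_positions'],2),'F',np.round(s['ft_force'],1),'w',round(s['width'],4),s['grip_force'])
    return s,R
def to(x,y,z):
    s,R=st(); print('tool cm',np.round(R.T@(np.array([x,y,z])-s['ee_pos'])*100,2))
E
python3 - <<'E'
from h import *
to(.469,-.307,.40)
E
```

```text
t 0.1 p [0.1551 0.6053 0.404 ] ty 75.63 tilt 0.07 q [-1.34  0.33 -0.06  1.46  0.02  1.35 -0.09] F [-0.7  0.5  0. ] w 0.0873 0.0
tool cm [-53.05 -80.59   0.51]
```

Request:
move_arm(
  steps=[
    {"dx":-4.0,"dy":-2.3,"dz":0.0,"spin":0.0},
    {"dx":-4.0,"dy":-2.3,"dz":0.0,"spin":0.0},
    {"dx":-4.0,"dy":-2.3,"dz":0.0,"spin":0.0},
    {"dx":-4.0,"dy":-2.3,"dz":0.0,"spin":0.0},
    {"dx":-4.0,"dy":-2.3,"dz":0.0,"spin":0.0},
    {"dx":-4.0,"dy":-2.3,"dz":0.0,"spin":0.0},
    {"dx":-4.0,"dy":-2.3,"dz":0.0,"spin":0.0},
    {"dx":-4.0,"dy":-2.3,"dz":0.0,"spin":0.0},
    {"dx":-4.0,"dy":-2.3,"dz":0.0,"spin":0.0},
    {"dx":-4.0,"dy":-2.3,"dz":0.0,"spin":0.0},
    {"dx":-4.0,"dy":-2.3,"dz":0.0,"spin":0.0},
  ],
)

```text
time: 1.2
ee_pos: [0.5195, 0.2496, 0.4046]
eef_rot: [0.125, 0.992, -0.0, -0.0]
ft_force: [0.4, 1.2, -0.2]
width: 0.0873
grip_force: 0.0
```

Run:
```python
from h import *
to(.469,-.307,.40)
```

```text
t 1.2 p [0.5195 0.2496 0.4046] ty 75.64 tilt 0.01 q [-0.75  0.22  0.27  1.61 -0.06  1.32  0.84] F [ 0.4  1.2 -0.2] w 0.0873 0.0
tool cm [ -8.91 -55.17   0.46]
```

Request:
move_arm(
  steps=[
    {"dx":-0.7,"dy":-4.6,"dz":0.0,"spin":0.0},
    {"dx":-0.7,"dy":-4.6,"dz":0.0,"spin":0.0},
    {"dx":-0.7,"dy":-4.6,"dz":0.0,"spin":0.0},
    {"dx":-0.7,"dy":-4.6,"dz":0.0,"spin":0.0},
    {"dx":-0.7,"dy":-4.6,"dz":0.0,"spin":0.0},
    {"dx":-0.7,"dy":-4.6,"dz":0.0,"spin":0.0},
    {"dx":-0.7,"dy":-4.6,"dz":0.0,"spin":0.0},
    {"dx":-0.7,"dy":-4.6,"dz":0.0,"spin":0.0},
    {"dx":-0.7,"dy":-4.6,"dz":0.0,"spin":0.0},
    {"dx":-0.7,"dy":-4.6,"dz":0.0,"spin":0.0},
    {"dx":-0.7,"dy":-4.6,"dz":0.0,"spin":0.0},
    {"dx":-1.2,"dy":-4.6,"dz":0.0,"spin":0.0},
  ],
)

```text
time: 2.4
ee_pos: [0.4669, -0.3074, 0.4048]
eef_rot: [0.125, 0.992, 0.0, 0.0]
ft_force: [1.9, 1.1, 0.4]
width: 0.0873
grip_force: 0.0
```

Request:
move_arm(
  steps=[
    {"dx":0.0,"dy":0.0,"dz":0.5,"spin":0.145},
    {"dx":0.0,"dy":0.0,"dz":0.5,"spin":0.145},
    {"dx":0.0,"dy":0.0,"dz":0.5,"spin":0.145},
    {"dx":0.0,"dy":0.0,"dz":0.5,"spin":0.145},
    {"dx":0.0,"dy":0.0,"dz":0.5,"spin":0.145},
    {"dx":0.0,"dy":0.0,"dz":0.5,"spin":0.145},
    {"dx":0.0,"dy":0.0,"dz":0.5,"spin":0.145},
    {"dx":0.0,"dy":0.0,"dz":0.5,"spin":0.145},
    {"dx":0.0,"dy":0.0,"dz":0.5,"spin":0.145},
    {"dx":0.0,"dy":0.0,"dz":0.5,"spin":0.145},
    {"dx":0.0,"dy":0.0,"dz":0.5,"spin":0.145},
    {"dx":0.0,"dy":0.0,"dz":0.5,"spin":0.145},
  ],
)

```text
time: 3.6
ee_pos: [0.4677, -0.3055, 0.3442]
eef_rot: [0.841, 0.542, -0.0, -0.0]
ft_force: [-0.0, -0.2, -0.1]
width: 0.0872
grip_force: 0.0
```

Run:
```python
from h import *
to(.469,-.307,.336)
c=snap('wrist','w1.png'); print(-c['R'].T@c['t'],c['camera_matrix'][0,0]); 
for p in [(.469,-.307,.088),(.4348,-.3651,.112),(.496,-.263,.043)]: print(proj('w1.png',p))
```

```text
t 3.6 p [ 0.4677 -0.3055  0.3442] ty -24.4 tilt 0.03 q [-0.33  0.34  1.    1.76 -0.3   1.21  0.33] F [-0.  -0.2 -0.1] w 0.0872 0.0
tool cm [-0.08  0.18  0.82]
[ 0.50028496 -0.23190695  0.32539107] 306.9119544603903
[322.32818961 203.22276359]
[313.40872859 291.45741536]
[329.16594621 133.76280333]
```

View pics/w1.png

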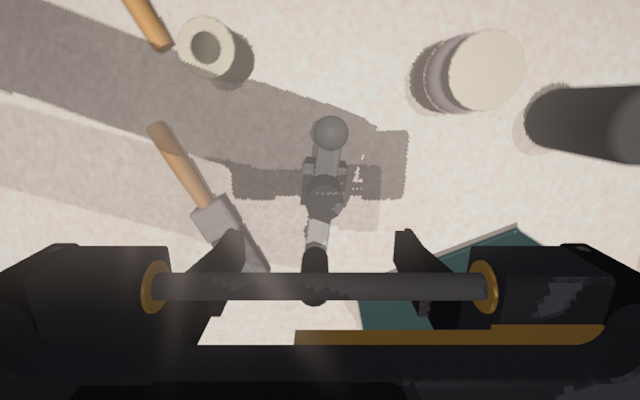

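The wrist view shows the ball at (330,133) and the boss at (324,203). That matches my predictions within about 2 px, so the crank's position holds. I'll go down and grip the boss.

Request:
move_arm(
  steps=[
    {"dx":-0.1,"dy":0.2,"dz":2.5,"spin":0.115},
    {"dx":0.0,"dy":0.0,"dz":3.0,"spin":0.0},
    {"dx":0.0,"dy":0.0,"dz":3.0,"spin":0.0},
    {"dx":0.0,"dy":0.0,"dz":2.3,"spin":0.0},
    {"dx":0.0,"dy":0.0,"dz":0.0,"spin":0.0},
  ],
  claw=8.7,
)

```text
time: 4.15
ee_pos: [0.4683, -0.3065, 0.234]
eef_rot: [0.868, 0.496, -0.002, -0.002]
ft_force: [-0.4, -0.3, -0.0]
width: 0.0872
grip_force: 0.0
```

Request:
move_arm(
  steps=[
    {"dx":0.0,"dy":0.0,"dz":0.0,"spin":0.0},
    {"dx":0.0,"dy":0.0,"dz":0.0,"spin":0.0},
    {"dx":0.0,"dy":0.0,"dz":0.0,"spin":0.0},
    {"dx":0.0,"dy":0.0,"dz":0.0,"spin":0.0},
    {"dx":0.0,"dy":0.0,"dz":0.0,"spin":0.0},
    {"dx":0.0,"dy":0.0,"dz":0.0,"spin":0.0},
  ],
  claw=2.0,
  squeeze=35,
)

```text
time: 4.75
ee_pos: [0.4693, -0.3073, 0.2369]
eef_rot: [0.869, 0.495, 0.0, 0.0]
ft_force: [0.1, 0.2, 0.1]
width: 0.0466
grip_force: 0.0
```

Request:
move_arm(
  steps=[
    {"dx":0.0,"dy":0.0,"dz":0.0,"spin":0.0},
    {"dx":0.0,"dy":0.0,"dz":0.0,"spin":0.0},
    {"dx":0.0,"dy":0.0,"dz":0.0,"spin":0.0},
    {"dx":0.0,"dy":0.0,"dz":0.0,"spin":0.0},
    {"dx":0.0,"dy":0.0,"dz":0.0,"spin":0.0},
  ],
)

```text
time: 5.25
ee_pos: [0.4694, -0.3074, 0.2368]
eef_rot: [0.869, 0.495, 0.0, 0.0]
ft_force: [2.6, -0.8, 0.1]
width: 0.0315
grip_force: 34.9
```

Request:
move_arm(
  steps=[
    {"dx":0.0,"dy":0.0,"dz":-1.0,"spin":0.0},
    {"dx":0.0,"dy":0.0,"dz":-2.0,"spin":0.0},
    {"dx":0.0,"dy":0.0,"dz":-3.0,"spin":0.0},
    {"dx":0.0,"dy":0.0,"dz":-3.0,"spin":0.0},
    {"dx":0.0,"dy":0.0,"dz":-3.0,"spin":0.0},
    {"dx":0.0,"dy":0.0,"dz":-3.0,"spin":0.0},
  ],
)

```text
time: 5.85
ee_pos: [0.4685, -0.3073, 0.3879]
eef_rot: [0.869, 0.495, -0.0, -0.001]
ft_force: [0.8, -0.7, -3.8]
width: 0.0312
grip_force: 34.9
```

Run:
```python
from h import *
to(.5655,.008,.389)
```

```text
t 5.85 p [ 0.4685 -0.3073  0.3879] ty -30.69 tilt 0.09 q [-0.37  0.31  1.05  1.7  -0.28  1.29  0.21] F [ 0.8 -0.7 -3.8] w 0.0312 34.89439443452284
tool cm [32.07 -7.75 -0.09]
```

Request:
move_arm(
  steps=[
    {"dx":3.0,"dy":-1.1,"dz":0.0,"spin":0.0},
    {"dx":3.0,"dy":-1.1,"dz":0.0,"spin":0.0},
    {"dx":3.0,"dy":-1.1,"dz":0.0,"spin":0.0},
    {"dx":3.0,"dy":-1.1,"dz":0.0,"spin":0.0},
    {"dx":3.0,"dy":-1.1,"dz":0.0,"spin":0.0},
    {"dx":3.0,"dy":-1.1,"dz":0.0,"spin":0.0},
    {"dx":3.0,"dy":-1.1,"dz":0.0,"spin":0.0},
    {"dx":0.0,"dy":0.0,"dz":0.0,"spin":0.0},
  ],
)

```text
time: 6.65
ee_pos: [0.5104, -0.0828, 0.3865]
eef_rot: [0.867, 0.498, -0.0, -0.001]
ft_force: [0.3, -0.5, -4.2]
width: 0.0312
grip_force: 34.9
```

Run:
```python
from h import *
to(.5655,.008,.389)
c=snap('wrist','w2.png'); p=proj('w2.png',(.5655,.008,.111)); print(p, -c['R'].T@c['t'])
x,y=int(max(0,min(500,p[0]-70))),int(max(0,p[1]-60)); print(x,y)
crop('w2.png','w2c.png',x,y,150,120,5)
```

```text
t 6.65 p [ 0.5104 -0.0828  0.3865] ty -30.29 tilt 0.13 q [-0.84  0.13  1.    1.81 -0.12  1.26 -0.34] F [ 0.3 -0.5 -4.2] w 0.0312 34.88441588357091
tool cm [10.62  0.18 -0.25]
[323.04297606  64.47439181] [ 0.55045805 -0.01299541  0.3676517 ]
253 4
```

View pics/w2c.png

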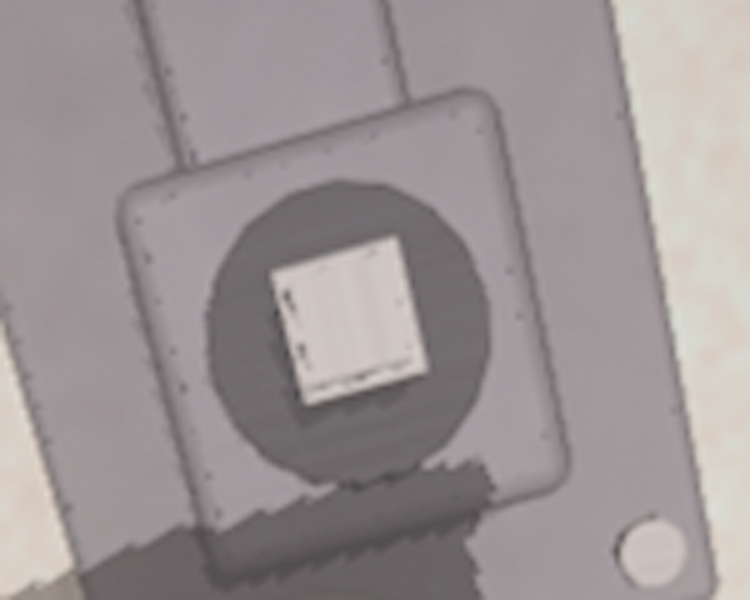

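Run:
```python
from h import *
c=[ray('w2.png',253+(u+.5)/5-.5,4+(v+.5)/5-.5,.106)[:2] for u,v in [(270,270),(397,237),(428,372),(308,405)]]
print(np.mean(c,0)); 
for i in range(4):
    d=c[(i+1)%4]-c[i]; print(np.linalg.norm(d),np.degrees(np.arctan2(d[1],d[0])))
# head-top corners for angle
h=[ray('w2.png',253+u/5,4+v/5,.072)[:2] for u,v in [(120,200),(490,95),(212,560),(570,470)]]
d=h[1]-h[0];print(np.degrees(np.arctan2(d[1],d[0])));d=h[3]-h[1];print(np.degrees(np.arctan2(d[1],d[0])))
h=[ray('w2.png',253+u/5,4+v/5,.08)[:2] for u,v in [(207,340),(491,340),(345,180),(360,490)]];print(h)
```

```text
[0.56431289 0.00630405]
0.02042095514460079 -16.846392027158444
0.020405302154643343 -105.4715803931594
0.01982608963213483 164.27391769594496
0.020815530661055476 76.15039054343035
-15.941070878900444
-105.14226475421559
[array([0.54265441, 0.01787294]), array([ 0.58551391, -0.00712128]), array([0.5761747 , 0.02764384]), array([ 0.55323728, -0.01735491])]
```

Request:
move_arm(
  steps=[
    {"dx":3.5,"dy":0.0,"dz":0.0,"spin":0.0},
    {"dx":3.5,"dy":0.0,"dz":0.0,"spin":0.0},
    {"dx":3.5,"dy":0.15,"dz":0.0,"spin":0.0},
    {"dx":0.0,"dy":0.0,"dz":0.0,"spin":-0.13},
    {"dx":0.0,"dy":0.0,"dz":0.0,"spin":-0.13},
    {"dx":0.0,"dy":0.0,"dz":2.0,"spin":0.0},
    {"dx":0.0,"dy":0.0,"dz":0.0,"spin":0.0},
    {"dx":0.0,"dy":0.0,"dz":0.0,"spin":0.0},
  ],
)

```text
time: 7.5
ee_pos: [0.5646, 0.0012, 0.3669]
eef_rot: [0.798, 0.603, -0.001, -0.0]
ft_force: [-0.3, 0.3, -4.1]
width: 0.0313
grip_force: 34.9
```

Run:
```python
from h import *
to(.5645,.0068,.366)
a=snap('scene','a2.png');b=snap('side','b2.png')
x,y=proj('a2.png',(.5645,.0068,.15)).astype(int);u,v=proj('b2.png',(.5645,.0068,.15)).astype(int);print(x,y,u,v)
f=lambda n,x,y:cv2.resize(cv2.imread('pics/'+n)[y-50:y+50,x-33:x+33],None,fx=6,fy=6,interpolation=cv2.INTER_CUBIC)
cv2.imwrite('pics/m4.png',np.hstack([f('a2.png',x,y),f('b2.png',u,v)]))
```

```text
t 7.5 p [0.5646 0.0012 0.3669] ty -15.86 tilt 0.07 q [-0.82  0.29  0.88  1.71 -0.24  1.25 -0.16] F [-0.3  0.3 -4.1] w 0.0313 34.890141596551985
tool cm [ 0.54 -0.16  0.09]
322 187 311 176
```

View pics/m4.png

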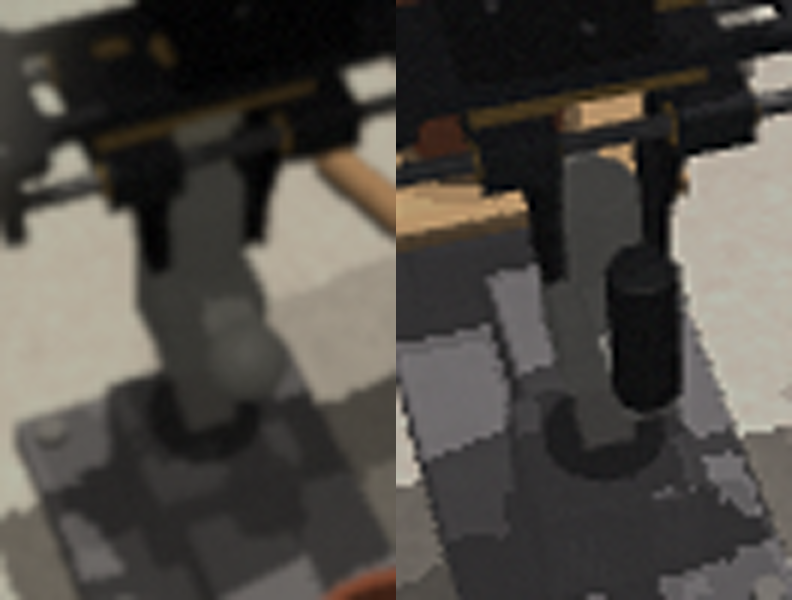

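Run:
```python
from h import *
b=ray('a2.png',329.75,197.4,.174)[:2]-[0,.004]; g=ray('b2.png',318.75,169.75,.243)[:2]+[0,.004]
d=g-b; L=np.linalg.norm(d); print(b,g,L,np.degrees(np.arctan2(d[1],d[0])),'axis',b+d*52/122)
```

```text
[0.58105525 0.05233627] [ 0.54397148 -0.06030229] 0.11858604258679696 -108.22299266792376 axis [0.56524906 0.00432639]
```

Request:
move_arm(
  steps=[
    {"dx":0.4,"dy":-0.1,"dz":0.0,"spin":-0.02},
    {"dx":0.0,"dy":0.0,"dz":0.0,"spin":0.0},
    {"dx":0.0,"dy":0.0,"dz":0.7,"spin":0.0},
    {"dx":0.0,"dy":0.0,"dz":0.7,"spin":0.0},
    {"dx":0.0,"dy":0.0,"dz":0.7,"spin":0.0},
    {"dx":0.0,"dy":0.0,"dz":0.5,"spin":0.0},
    {"dx":0.0,"dy":0.0,"dz":0.0,"spin":0.0},
  ],
)

```text
time: 8.3
ee_pos: [0.5647, 0.0062, 0.3397]
eef_rot: [0.791, 0.611, -0.001, -0.0]
ft_force: [-0.0, 0.0, -4.2]
width: 0.0313
grip_force: 34.9
```

Request:
move_arm(
  steps=[
    {"dx":0.0,"dy":0.0,"dz":0.5,"spin":0.0},
    {"dx":0.0,"dy":0.0,"dz":0.5,"spin":0.0},
    {"dx":0.0,"dy":0.0,"dz":0.5,"spin":0.0},
    {"dx":0.0,"dy":0.0,"dz":0.5,"spin":0.0},
    {"dx":0.0,"dy":0.0,"dz":0.2,"spin":0.0},
    {"dx":0.0,"dy":0.0,"dz":0.0,"spin":0.0},
  ],
)

```text
time: 8.9
ee_pos: [0.5649, 0.0062, 0.3184]
eef_rot: [0.791, 0.611, -0.0, -0.0]
ft_force: [0.1, -0.2, -3.6]
width: 0.0313
grip_force: 34.9
```

Request:
move_arm(
  steps=[
    {"dx":0.0,"dy":0.0,"dz":0.2,"spin":0.0},
    {"dx":0.0,"dy":0.0,"dz":0.1,"spin":0.0},
    {"dx":0.0,"dy":0.0,"dz":0.0,"spin":0.0},
  ],
)

```text
time: 9.2
ee_pos: [0.5653, 0.0062, 0.3166]
eef_rot: [0.791, 0.611, 0.001, 0.0]
ft_force: [-2.4, 0.3, 3.9]
width: 0.0309
grip_force: 34.8
```

Request:
move_arm(
  steps=[
    {"dx":0.0,"dy":0.0,"dz":0.0,"spin":0.0},
    {"dx":0.0,"dy":0.0,"dz":0.0,"spin":0.0},
    {"dx":0.0,"dy":0.0,"dz":0.0,"spin":0.0},
    {"dx":0.0,"dy":0.0,"dz":0.0,"spin":0.0},
    {"dx":0.0,"dy":0.0,"dz":0.0,"spin":0.0},
    {"dx":0.0,"dy":0.0,"dz":0.0,"spin":0.0},
    {"dx":0.0,"dy":0.0,"dz":0.0,"spin":0.0},
  ],
  claw=7.0,
)

```text
time: 9.9
ee_pos: [0.565, 0.0063, 0.3157]
eef_rot: [0.791, 0.611, 0.0, -0.0]
ft_force: [0.4, 0.3, 0.4]
width: 0.0689
grip_force: 0.0
```

Run:
```python
from h import *
to(.5645,.006,.43)
```

```text
t 9.9 p [0.565  0.0063 0.3157] ty -14.61 tilt 0.0 q [-0.79  0.35  0.85  1.77 -0.29  1.15 -0.11] F [0.4 0.3 0.4] w 0.0689 0.0
tool cm [ -0.04  -0.04 -11.43]
```

Request:
move_arm(
  steps=[
    {"dx":0.0,"dy":0.0,"dz":-3.0,"spin":0.0},
    {"dx":0.0,"dy":0.0,"dz":-4.0,"spin":0.0},
    {"dx":0.0,"dy":0.0,"dz":-2.0,"spin":0.0},
    {"dx":-3.5,"dy":0.0,"dz":0.0,"spin":0.0},
    {"dx":-3.6,"dy":0.0,"dz":0.0,"spin":0.0},
    {"dx":0.0,"dy":0.0,"dz":0.0,"spin":0.0},
    {"dx":0.0,"dy":0.0,"dz":0.0,"spin":0.0},
  ],
)

```text
time: 10.6
ee_pos: [0.5468, -0.0633, 0.4059]
eef_rot: [0.792, 0.611, 0.0, -0.0]
ft_force: [0.2, 1.3, -0.2]
width: 0.07
grip_force: 0.0
```

Run:
```python
from h import *
to(.5457,-.0611,.336)
a=snap('scene','a3.png');b=snap('side','b3.png')
def f(n):
    x,y=proj(n,(.56,-.02,.16)).astype(int); print(x,y)
    return cv2.resize(cv2.imread('pics/'+n)[y-50:y+50,x-33:x+33],None,fx=6,fy=6,interpolation=cv2.INTER_CUBIC)
cv2.imwrite('pics/m5.png',np.hstack([f('a3.png'),f('b3.png')]))
```

```text
t 10.6 p [ 0.5468 -0.0633  0.4059] ty -14.72 tilt 0.04 q [-0.77  0.22  0.93  1.7  -0.18  1.31 -0.06] F [ 0.2  1.3 -0.2] w 0.07 0.0
tool cm [ 0.18 -0.17  6.99]
317 176
315 181
```

View pics/m5.png

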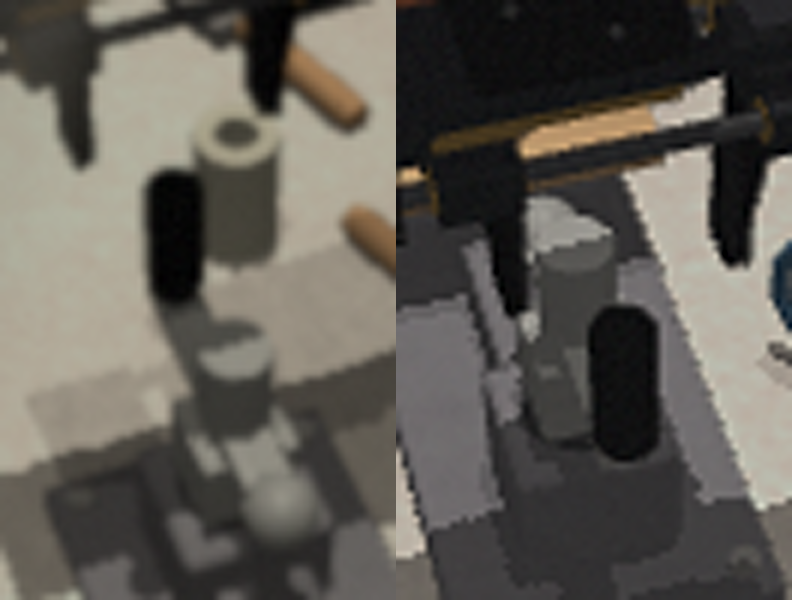

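The crank sits down on the collar, with the grip standing at scene crop (172,183) and side crop (231,322).

Run:
```python
from tri import *
A=lambda x,y:((x+.5)/6-.5+317-33,(y+.5)/6-.5+176-50)
B=lambda x,y:((x+.5)/6-.5+315-33,(y+.5)/6-.5+181-50)
g=tri(A(172,183),B(231,322),'a3.png','b3.png');b=tri(A(234,342),B(181,248),'a3.png','b3.png');print(g);print(b)
d=g[0]-b[0];print(np.degrees(np.arctan2(d[1],d[0])),np.hypot(*d[:2]))
```

```text
(array([ 0.5485, -0.0597,  0.1931]), array([-0.2088,  0.0156]), array([-0.1988, -0.0062]))
(array([0.5648, 0.0056, 0.1664]), array([-0.2186,  0.0204]), array([-0.1905, -0.0097]))
-104.04858378840511 0.06729280300965608
```

Request:
move_arm(
  steps=[
    {"dx":0.15,"dy":0.0,"dz":2.0,"spin":0.0},
    {"dx":0.0,"dy":0.0,"dz":3.0,"spin":0.0},
    {"dx":0.0,"dy":0.0,"dz":2.0,"spin":0.0},
    {"dx":0.0,"dy":0.0,"dz":0.0,"spin":0.0},
  ],
)

```text
time: 11.1
ee_pos: [0.5469, -0.0595, 0.3332]
eef_rot: [0.791, 0.612, -0.002, -0.001]
ft_force: [-0.3, 0.3, -0.4]
width: 0.0699
grip_force: 0.0
```

Request:
move_arm(
  steps=[
    {"dx":0.0,"dy":0.0,"dz":0.0,"spin":0.0},
    {"dx":0.0,"dy":0.0,"dz":0.0,"spin":0.0},
    {"dx":0.0,"dy":0.0,"dz":0.0,"spin":0.0},
    {"dx":0.0,"dy":0.0,"dz":0.0,"spin":0.0},
    {"dx":0.0,"dy":0.0,"dz":0.0,"spin":0.0},
    {"dx":0.0,"dy":0.0,"dz":0.0,"spin":0.0},
    {"dx":0.0,"dy":0.0,"dz":0.0,"spin":0.0},
    {"dx":0.0,"dy":0.0,"dz":0.0,"spin":0.0},
  ],
  claw=2.0,
  squeeze=20,
)

```text
time: 11.9
ee_pos: [0.5475, -0.0611, 0.3358]
eef_rot: [0.791, 0.611, 0.0, 0.0]
ft_force: [-0.1, 0.5, 1.0]
width: 0.0255
grip_force: 20.0
```

```bash
cat > circ.py <<'E'
import sys
from h import *
# waypoints: from shaft angle th (deg, clockwise) ; grip world angle = g0 - th ; print tool-frame shifts
s,R=st(); C=np.array(eval(sys.argv[1])); rad=float(sys.argv[2]); step=float(sys.argv[3]); n=int(sys.argv[4])
d=s['ee_pos'][:2]-C; a=np.degrees(np.arctan2(d[1],d[0])); print('r',np.hypot(*d),'ang',a)
if len(sys.argv)>5: a=float(sys.argv[5]); p=C+rad*np.array([np.cos(np.radians(a)),np.sin(np.radians(a))])
else: p=s['ee_pos'][:2]
for i in range(1,n+1):
    q=C+rad*np.array([np.cos(np.radians(a-step*i)),np.sin(np.radians(a-step*i))]); w=R.T@np.r_[q-p,0]*100; p=q
    print('{"dx": %.1f, "dy": %.1f, "dz": 0.0, "spin": 0.0},'%(w[0],w[1]),end=' ')
E
python3 circ.py "(.5646,.0061)" .07 20 12
```

```text
t 11.9 p [ 0.5475 -0.0611  0.3358] ty -14.61 tilt 0.01 q [-0.73  0.29  0.9   1.79 -0.25  1.18 -0.01] F [-0.1  0.5  1. ] w 0.0255 19.999831072054803
r 0.06934417552164131 ang -104.31453571714356
{"dx": 0.3, "dy": -2.4, "dz": 0.0, "spin": 0.0}, {"dx": 1.2, "dy": -2.1, "dz": 0.0, "spin": 0.0}, {"dx": 1.9, "dy": -1.6, "dz": 0.0, "spin": 0.0}, {"dx": 2.3, "dy": -0.8, "dz": 0.0, "spin": 0.0}, {"dx": 2.4, "dy": -0.0, "dz": 0.0, "spin": 0.0}, {"dx": 2.3, "dy": 0.8, "dz": 0.0, "spin": 0.0}, {"dx": 1.9, "dy": 1.6, "dz": 0.0, "spin": 0.0}, {"dx": 1.2, "dy": 2.1, "dz": 0.0, "spin": 0.0}, {"dx": 0.4, "dy": 2.4, "dz": 0.0, "spin": 0.0}, {"dx": -0.4, "dy": 2.4, "dz": 0.0, "spin": 0.0}, {"dx": -1.2, "dy": 2.1, "dz": 0.0, "spin": 0.0}, {"dx": -1.9, "dy": 1.6, "dz": 0.0, "spin": 0.0},
```

Request:
move_arm(
  steps=[
    {"dx":0.4,"dy":-2.4,"dz":0.0,"spin":0.0},
    {"dx":1.2,"dy":-2.1,"dz":0.0,"spin":0.0},
    {"dx":1.9,"dy":-1.6,"dz":0.0,"spin":0.0},
    {"dx":2.3,"dy":-0.8,"dz":0.0,"spin":0.0},
    {"dx":2.4,"dy":0.0,"dz":0.0,"spin":0.0},
    {"dx":2.3,"dy":0.8,"dz":0.0,"spin":0.0},
    {"dx":1.9,"dy":1.6,"dz":0.0,"spin":0.0},
    {"dx":1.2,"dy":2.1,"dz":0.0,"spin":0.0},
    {"dx":0.4,"dy":2.4,"dz":0.0,"spin":0.0},
    {"dx":0.0,"dy":0.0,"dz":0.0,"spin":0.0},
  ],
)

```text
time: 12.9
ee_pos: [0.5846, 0.0742, 0.3355]
eef_rot: [0.791, 0.611, -0.0, 0.001]
ft_force: [1.2, 1.8, 3.6]
width: 0.0256
grip_force: 20.0
```

```bash
python3 circ.py "(.5646,.0061)" .07 20 9
```

```text
t 12.9 p [0.5846 0.0742 0.3355] ty -14.64 tilt 0.13 q [-0.86  0.38  0.83  1.69 -0.3   1.2  -0.22] F [1.2 1.8 3.6] w 0.0256 19.977995473891497
r 0.07097824546044137 ang 73.64517384516398
{"dx": -0.6, "dy": 2.4, "dz": 0.0, "spin": 0.0}, {"dx": -1.3, "dy": 2.1, "dz": 0.0, "spin": 0.0}, {"dx": -1.9, "dy": 1.5, "dz": 0.0, "spin": 0.0}, {"dx": -2.3, "dy": 0.8, "dz": 0.0, "spin": 0.0}, {"dx": -2.4, "dy": -0.1, "dz": 0.0, "spin": 0.0}, {"dx": -2.3, "dy": -0.9, "dz": 0.0, "spin": 0.0}, {"dx": -1.8, "dy": -1.6, "dz": 0.0, "spin": 0.0}, {"dx": -1.2, "dy": -2.1, "dz": 0.0, "spin": 0.0}, {"dx": -0.4, "dy": -2.4, "dz": 0.0, "spin": 0.0},
```

Request:
move_arm(
  steps=[
    {"dx":-0.4,"dy":2.4,"dz":0.0,"spin":0.0},
    {"dx":-1.2,"dy":2.1,"dz":0.0,"spin":0.0},
    {"dx":-1.9,"dy":1.6,"dz":0.0,"spin":0.0},
    {"dx":-2.3,"dy":0.8,"dz":0.0,"spin":0.0},
    {"dx":-2.4,"dy":0.0,"dz":0.0,"spin":0.0},
    {"dx":-2.3,"dy":-0.8,"dz":0.0,"spin":0.0},
    {"dx":-1.9,"dy":-1.6,"dz":0.0,"spin":0.0},
    {"dx":-1.2,"dy":-2.1,"dz":0.0,"spin":0.0},
    {"dx":-0.4,"dy":-2.4,"dz":0.0,"spin":0.0},
    {"dx":0.0,"dy":0.0,"dz":0.0,"spin":0.0},
  ],
)

```text
time: 13.9
ee_pos: [0.5451, -0.0615, 0.3359]
eef_rot: [0.792, 0.611, 0.0, -0.001]
ft_force: [-1.6, -1.8, 4.5]
width: 0.0256
grip_force: 20.0
```

Request:
move_arm(
  steps=[
    {"dx":0.4,"dy":-2.4,"dz":0.0,"spin":0.0},
    {"dx":1.2,"dy":-2.1,"dz":0.0,"spin":0.0},
    {"dx":1.9,"dy":-1.6,"dz":0.0,"spin":0.0},
    {"dx":2.3,"dy":-0.8,"dz":0.0,"spin":0.0},
    {"dx":2.4,"dy":0.0,"dz":0.0,"spin":0.0},
    {"dx":2.3,"dy":0.8,"dz":0.0,"spin":0.0},
    {"dx":1.9,"dy":1.6,"dz":0.0,"spin":0.0},
    {"dx":1.2,"dy":2.1,"dz":0.0,"spin":0.0},
    {"dx":0.4,"dy":2.4,"dz":0.0,"spin":0.0},
    {"dx":0.0,"dy":0.0,"dz":0.0,"spin":0.0},
  ],
)

```text
time: 14.9
ee_pos: [0.5846, 0.0745, 0.3355]
eef_rot: [0.791, 0.611, -0.0, 0.001]
ft_force: [1.8, 1.9, 3.8]
width: 0.0252
grip_force: 20.0
```

```bash
python3 circ.py "(.5646,.0061)" .07 20 1
```

```text
t 14.9 p [0.5846 0.0745 0.3355] ty -14.62 tilt 0.12 q [-0.86  0.38  0.81  1.69 -0.29  1.2  -0.23] F [1.8 1.9 3.8] w 0.0252 19.978556495625526
r 0.07129890137108838 ang 73.71968912818265
{"dx": -0.6, "dy": 2.4, "dz": 0.0, "spin": 0.0},
```

Request:
move_arm(
  steps=[
    {"dx":-0.4,"dy":2.4,"dz":0.0,"spin":0.0},
    {"dx":-1.2,"dy":2.1,"dz":0.0,"spin":0.0},
    {"dx":-1.9,"dy":1.6,"dz":0.0,"spin":0.0},
    {"dx":-2.3,"dy":0.8,"dz":0.0,"spin":0.0},
    {"dx":-2.4,"dy":0.0,"dz":0.0,"spin":0.0},
    {"dx":-2.3,"dy":-0.8,"dz":0.0,"spin":0.0},
    {"dx":-1.9,"dy":-1.6,"dz":0.0,"spin":0.0},
    {"dx":-1.2,"dy":-2.1,"dz":0.0,"spin":0.0},
    {"dx":-0.4,"dy":-2.4,"dz":0.0,"spin":0.0},
    {"dx":0.0,"dy":0.0,"dz":0.0,"spin":0.0},
  ],
)

```text
time: 15.9
ee_pos: [0.5451, -0.0614, 0.3361]
eef_rot: [0.792, 0.611, 0.001, -0.001]
ft_force: [-1.7, -2.3, 5.7]
width: 0.0256
grip_force: 20.0
```

Request:
move_arm(
  steps=[
    {"dx":0.4,"dy":-2.4,"dz":0.0,"spin":0.0},
    {"dx":1.2,"dy":-2.1,"dz":0.0,"spin":0.0},
    {"dx":1.9,"dy":-1.6,"dz":0.0,"spin":0.0},
    {"dx":2.3,"dy":-0.8,"dz":0.0,"spin":0.0},
    {"dx":2.4,"dy":0.0,"dz":0.0,"spin":0.0},
    {"dx":2.3,"dy":0.8,"dz":0.0,"spin":0.0},
    {"dx":1.9,"dy":1.6,"dz":0.0,"spin":0.0},
    {"dx":1.2,"dy":2.1,"dz":0.0,"spin":0.0},
    {"dx":0.4,"dy":2.4,"dz":0.0,"spin":0.0},
    {"dx":0.0,"dy":0.0,"dz":0.0,"spin":0.0},
  ],
)

```text
time: 16.9
ee_pos: [0.5844, 0.0746, 0.3356]
eef_rot: [0.791, 0.611, 0.0, 0.001]
ft_force: [-0.0, 0.9, 3.6]
width: 0.0254
grip_force: 20.0
```

Request:
move_arm(
  steps=[
    {"dx":-0.4,"dy":2.4,"dz":0.0,"spin":0.0},
    {"dx":-1.2,"dy":2.1,"dz":0.0,"spin":0.0},
    {"dx":-1.9,"dy":1.6,"dz":0.0,"spin":0.0},
    {"dx":-2.3,"dy":0.8,"dz":0.0,"spin":0.0},
    {"dx":-2.4,"dy":0.0,"dz":0.0,"spin":0.0},
    {"dx":-2.3,"dy":-0.8,"dz":0.0,"spin":0.0},
    {"dx":-1.9,"dy":-1.6,"dz":0.0,"spin":0.0},
    {"dx":-1.2,"dy":-2.1,"dz":0.0,"spin":0.0},
    {"dx":-0.4,"dy":-2.4,"dz":0.0,"spin":0.0},
    {"dx":0.0,"dy":0.0,"dz":0.0,"spin":0.0},
  ],
)

```text
time: 17.9
ee_pos: [0.545, -0.0613, 0.336]
eef_rot: [0.792, 0.611, 0.001, -0.001]
ft_force: [-1.5, -2.8, 4.8]
width: 0.0253
grip_force: 20.0
```

```bash
python3 circ.py "(.5646,.0061)" .07 20 1
python3 - <<'E'
from h import *
snap('scene','a4.png');snap('side','b4.png')
c=lambda f,x,y,w,h,s:cv2.resize(cv2.imread('pics/'+f)[y:y+h,x:x+w],None,fx=s,fy=s,interpolation=cv2.INTER_CUBIC)
cv2.imwrite('pics/m6.png',np.hstack([c('a4.png',307,220,150,100*3//2,2.66),c('b4.png',220,55,150,150,2.66)]))
E
```

```text
t 17.9 p [ 0.545  -0.0613  0.336 ] ty -14.66 tilt 0.16 q [-0.71  0.28  0.86  1.79 -0.23  1.18 -0.03] F [-1.5 -2.8  4.8] w 0.0253 19.99643054790795
r 0.07022351686063587 ang -106.24660895917013
{"dx": 0.5, "dy": -2.4, "dz": 0.0, "spin": 0.0},
```

View pics/m6.png

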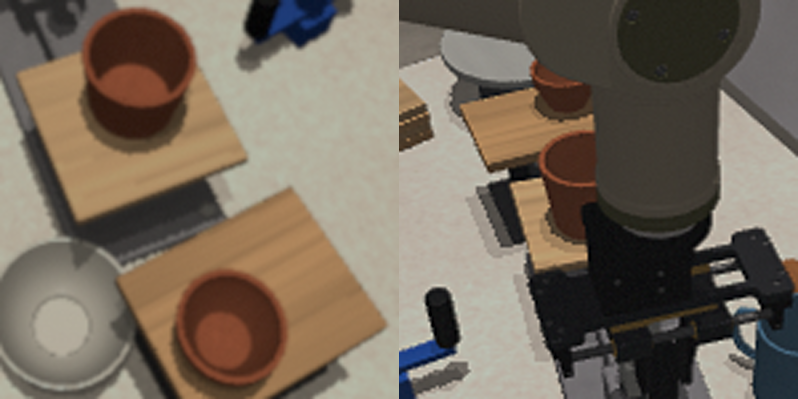

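```bash
cat > rise.py <<'E'
from tri import *
import sys
from scipy.optimize import minimize_scalar
def rise(fa,obs):
    # obs: (view,u,v, X0 from initial triangulation)
    for v,X,p in obs:
        f=lambda h:np.hypot(*(proj(v,X+[0,0,h])-p)); o=minimize_scalar(f,bounds=(0,.06),method='bounded'); print(v,p,'rise',round(o.x,4),'res px',round(o.fun,2))
XL=np.array([.7085,.2472,.081]); XR=np.array([.5674,.2882,.0815])
E
python3 - <<'E'
from rise import *
rise('',[('a4.png',XL,np.array([337.1,303.5])-.3),('a4.png',XR,np.array([399.1,279.0])-.3),('b4.png',XR,np.array([263.2,123.8])-.3)])
print(tri((398.8,278.7),(262.9,123.5),'a4.png','b4.png'))
E
```

```text
a4.png [336.8 303.2] rise 0.0355 res px 1.17
a4.png [398.8 278.7] rise 0.0405 res px 1.1
b4.png [262.9 123.5] rise 0.0349 res px 0.72
(array([0.5678, 0.2852, 0.1188]), array([-0.359 ,  0.0782]), array([-0.2295, -0.0411]))
```

Request:
move_arm(
  steps=[
    {"dx":0.4,"dy":-2.4,"dz":0.0,"spin":0.0},
    {"dx":1.2,"dy":-2.1,"dz":0.0,"spin":0.0},
    {"dx":1.9,"dy":-1.6,"dz":0.0,"spin":0.0},
    {"dx":2.3,"dy":-0.8,"dz":0.0,"spin":0.0},
    {"dx":1.2,"dy":-0.1,"dz":0.0,"spin":0.0},
    {"dx":0.0,"dy":0.0,"dz":0.0,"spin":0.0},
    {"dx":0.0,"dy":0.0,"dz":0.0,"spin":0.0},
  ],
)

```text
time: 18.7
ee_pos: [0.4976, 0.0242, 0.3359]
eef_rot: [0.791, 0.611, -0.0, -0.0]
ft_force: [-0.6, 0.2, 4.6]
width: 0.0257
grip_force: 20.0
```

```bash
python3 circ.py "(.5646,.0061)" .07 20 1
```

```text
t 18.7 p [0.4976 0.0242 0.3359] ty -14.61 tilt 0.02 q [-0.91  0.12  0.83  1.92 -0.09  1.15 -0.3 ] F [-0.6  0.2  4.6] w 0.0257 19.991702480474487
r 0.06941226284569985 ang 164.91644615467501
{"dx": 2.4, "dy": 0.4, "dz": 0.0, "spin": 0.0},
```

Request:
move_arm(
  steps=[
    {"dx":0.0,"dy":0.0,"dz":0.0,"spin":0.0},
    {"dx":0.0,"dy":0.0,"dz":0.0,"spin":0.0},
    {"dx":0.0,"dy":0.0,"dz":0.0,"spin":0.0},
    {"dx":0.0,"dy":0.0,"dz":0.0,"spin":0.0},
    {"dx":0.0,"dy":0.0,"dz":0.0,"spin":0.0},
  ],
  claw=4.5,
)

```text
time: 19.2
ee_pos: [0.4973, 0.0242, 0.3356]
eef_rot: [0.791, 0.611, -0.0, -0.0]
ft_force: [-0.2, 0.5, 0.0]
width: 0.0446
grip_force: 0.0
```

Request:
move_arm(
  steps=[
    {"dx":0.0,"dy":0.0,"dz":-1.0,"spin":0.0},
    {"dx":0.0,"dy":0.0,"dz":-2.0,"spin":0.0},
    {"dx":0.0,"dy":0.0,"dz":-4.0,"spin":0.0},
    {"dx":0.0,"dy":0.0,"dz":-4.0,"spin":0.0},
    {"dx":-4.0,"dy":0.0,"dz":0.0,"spin":0.0},
    {"dx":-4.0,"dy":0.0,"dz":0.0,"spin":0.0},
    {"dx":-4.0,"dy":0.0,"dz":0.0,"spin":0.0},
    {"dx":-4.0,"dy":0.0,"dz":0.0,"spin":0.0},
    {"dx":-4.0,"dy":0.0,"dz":0.0,"spin":0.0},
    {"dx":-4.0,"dy":0.0,"dz":0.0,"spin":0.0},
    {"dx":-4.0,"dy":0.0,"dz":0.0,"spin":0.0},
    {"dx":0.0,"dy":0.0,"dz":0.0,"spin":0.0},
  ],
)

```text
time: 20.4
ee_pos: [0.4242, -0.2521, 0.4466]
eef_rot: [0.794, 0.608, 0.0, 0.001]
ft_force: [0.6, 0.5, 0.5]
width: 0.0451
grip_force: 0.0
```

Run:
```python
from rise import *
snap('scene','a5.png');snap('side','b5.png');st()
for v0,v,X in [('a.png','a5.png',XL),('a.png','a5.png',XR),('b.png','b5.png',XR),('b.png','b5.png',XL)]:
    I,J=[cv2.imread('pics/'+f) for f in(v0,v)]
    p=proj(v0,X).round().astype(int); best=[]
    T=I[p[1]-7:p[1]+8,p[0]-7:p[0]+8]; M=cv2.matchTemplate(J[p[1]-27:p[1]+18,p[0]-17:p[0]+18],T,cv2.TM_CCOEFF_NORMED)
    _,m,_,l=cv2.minMaxLoc(M); d=np.array(l)-[10,20]
    o=minimize_scalar(lambda h:np.hypot(*(proj(v,X+[0,0,h])-proj(v0,X)-d)),bounds=(0,.06),method='bounded'); print(v,d,round(m,3),round(o.x,4),round(o.fun,2))
# crank check: boss and grip expected places vs actual dark grip
for z in(.168,): print(proj('a5.png',(.5646,.0061,z)))
g=np.array([.5646,.0061,0])+.07*np.array([np.cos(np.radians(164.9)),np.sin(np.radians(164.9)),0])
for h in (.135,.162,.19,.2,.21):
    print(h,[np.load('pics/%s.npz'%f)['img'][tuple(proj(f,g+[0,0,h]).round().astype(int)[::-1])].tolist() for f in('a5.png','b5.png')])
```

```text
t 20.5 p [ 0.4264 -0.2473  0.4462] ty -14.73 tilt 0.03 q [-0.75 -0.07  1.16  1.78  0.06  1.39  0.15] F [ 0.1  0.6 -0.2] w 0.0449 0.0
a5.png [ 0 -6] 0.787 0.0338 0.59
a5.png [ 3 -7] 0.945 0.0367 0.1
b5.png [-1 -9] 0.859 0.0321 0.41
b5.png [ 6 -8] 0.404 0.028 6.29
[322.5554 182.278 ]
0.135 [[3, 3, 4], [13, 12, 12]]
0.162 [[6, 7, 6], [38, 39, 27]]
0.19 [[16, 17, 17], [67, 62, 54]]
0.2 [[39, 31, 25], [67, 61, 53]]
0.21 [[163, 154, 137], [67, 61, 53]]
```

```bash
python3 -c "
from bench import job
print(job.close_job())"
```

```text
the job is handed in; nothing more can be done
None
```

I fitted the crank onto the shaft and wound it about 3.25 turns clockwise. By my estimate the platform rose about 39 mm, against about 40 mm needed to reach the shelf. My image check after winding read lower, at 32–37 mm and only good to 2–3 mm, so I went by the turn count. The crank is still on the shaft, the arm is clear, and the job is handed in at about 20.5 s of the 67 s allowed, but no verdict came back.

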